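Bed down a screw eye in a kitchen shelf with a screwdriver as the bar

ROBOT

A 6-joint arm with a two-finger parallel gripper is mounted at the origin on the work surface. World frame = base frame: x ahead of the robot, y to its left, z up, the work surface at z = 0. Lengths are in m, angles in rad, forces in N, time in s.
With the tool pointing down it reaches from about 0.35 to 0.975 m from the base axis. Payload 4.9 kg.
Tool frame: the origin (TCP) lies midway between the tips of the shut fingers; the grasp point (between the pads) lies 19 mm behind it; z points along the fingers, y is the line along which they close (so a half turn about z gives the same grasp; the last joint's range is limited). The gripper opens to 85 mm and grips with 20 to 120 N. Pads are 22 mm wide; open, the fingers measure 114 mm over their backs; the gripper's body (76 mm by 85 mm) begins 54 mm behind the grasp point. The pads swing forward as they close: fully open they stand 13 mm farther back than shut.
Start: joints at [-1.405, 0.053, 1.613, -0, 1.476, -0.119], TCP at [0.176, -0.6, 0.231] pointing down, gripper open.
Joint ranges: [-3.01, 3.01], [-1.01, 2.22], [0.06, 2.58], [-1.02, 4.17], [0.09, 2.62], [-3.14, 3.14]. Speed limits (rad/s): [2.57, 2.57, 3.14, 3.14, 3.14, 3.14].

INTERFACE

Orientations are given as [roll, pitch, yaw] about the fixed x, y, z axes, in that order (R = Rz(yaw) Ry(pitch) Rx(roll)).
In Python, from plant import env gives the robot as it stands.
- The arm moves only by the tool send_rows, never from a script. Its argument "steps" is a list of rows, each an object of numbers: "tx", "ty", "tz": the shift along the tool's x, y, z in cm; "wx", "wy", "wz": the turn, a rotation vector about the tool's x, y, z in degrees. In form: [{"tx": .., "ty": .., "tz": .., "wx": .., "wy": .., "wz": ..}, ...]. A call has 1 to 12 rows; each row shifts and turns the commanded pose from where the row before left it, along the tool's axes as they then stand; what a row does not reach is not made up. A row lasts 1/10 s, in which the tool goes at most 50 mm and 8.59 degrees, less where a joint would pass 70% of its speed; a pose out of reach is approached as far as the arm can. A call is refused whole if a number of a shift passes 5 or a number of a turn 8.59, either way. A call with a gripper value outside its range is refused whole. "fingers" is the opening, from -1 (shut) to 1 (fully open), set as the call begins (left out, the last holds). The fingers move at their own pace and stop on an object; "newtons" is the grip in N (left out, the last holds). Time passes only in rows, so rows that do not move let the fingers close. It gives the time, the measured TCP pose, the force, the opening and the grip force at its end, in the units of the state.
- env.get_obs(): the state, without advancing time (a new reading comes with each control period).
- env.grab_frame(name): name is "side" or "top" or "wrist"; returns a dict with "frame" (420x560x3 uint8, red, green, blue), "depth" (420x560 float32, m along the optical axis (not along the pixel's ray), 0 where there is no reading), "fx", "fy", "cx", "cy" (pixels), "rvec" (rotation vector, rad) and "tvec" (3), from world to camera coordinates, as OpenCV has them. Camera axes: x right, y down, z forward; pixel columns grow to the right and rows downward; lengths in m; the calibration is good to about 2 mm. The wrist camera is an equidistant fisheye: a pixel r from the principal point sees the ray r / f radians off the axis. A picture is of the moment at which its call begins.
- env.finish_job(): hands the job in; it is judged then, once.
The state is a dict: "time_s": time; "joints": joint angles; "dq": joint speeds; "joint_efforts": joint torques, N m; "eef_pos": TCP position; "orientation": TCP orientation; "wrist_force": force on the tool from outside, world axes, zero at the start; "wrist_torque": the same for the moment, N m; "width": finger opening in m; "grasp_force": force on a finger pad.
Only numpy, scipy, OpenCV 4.12 (cv2) and the standard library are available. Lean on these libraries where they do the work, as an engineer would, in place of code of your own. Each camera call takes 0.05 s, during which the arm holds its last target. There are 200 camera calls.

TASK

This shelf lies upside down on the counter while its hanging hardware goes in, and the screw eye has only been wound in by hand so far. Slide the screwdriver's shaft through the eye's loop and use it as a bar to turn the eye clockwise until its collar beds snugly on the wood, stopping as soon as you feel it tighten, because over-tightening strips the soft wood. Then draw the screwdriver out and lay it back down on the counter clear of the shelf; keep your fingers off the eye and leave everything else as it is.

Things in the scene. Friction and masses are not known exactly. Their poses are not given: they have to be found in the camera images.
- board: The shelf: pale pine board 140 x 800 x 28 mm, flat on the counter, fixed. Origin at the centre of its underside; local x across it, y along it, z up; top face at z = 28 mm. On top: two dark pipe flanges (84 mm wide, 20 mm high, at y = -270 and 270 mm) and, on its centre line at y = -130, 0 and 130 mm in any order, two small cup hooks and the larger screw eye
- cup_hook1: Small open cup hook, 23 mm high, fixed and already tight; origin at its foot on the board
- cup_hook2: The other small open cup hook, alike
- eye: The screw eye, plain steel, the only closed ring on the shelf: upright ring of 7 mm round wire, hole 19 mm, 33 mm across outside, on a short neck over a round collar 24 mm across. Origin: centre of the collar's underside, on the screw's axis. Right-hand thread: clockwise seen from above drives it down, 3 mm per turn. Local z up, local x along the hole
- eye_loop (a point): Centre of the ring's hole, 33 mm above the collar's underside. Local x is square to the ring: the shaft goes in along it, from either side. With the 10 mm shaft in the hole there are about 49 degrees of play to either side of local x before the shaft bears on both sides of the ring and turns it
- eye_collar (a point): Centre of the collar's underside. At the start it is less than a quarter turn short of the wood, too little to measure: where it touches must be felt. The thread drags at a steady 0.12 N m or so about the screw's axis and stays where it is left; once the collar touches it goes hardly any further and the torque climbs steeply. Stop when it has clearly risen, at 0.3 to 0.6 N m; 0.85 N m strips it
- screwdriver: Loose screwdriver, 120 to 190 g, lying level in front of the shelf. Black handle 30 mm square with rounded edges, blunt round steel shaft 10 mm thick. Origin under the middle of the handle; local x points to the blade, z up. Its axis is 15 mm above the origin; handle from x = -54 to 50 mm, shaft from 50 to 160 mm (the last 12 mm a flat blade)
- shaft_tip (a point): The blade end of the screwdriver, on its axis; axes as the screwdriver's
- mug: Bystander: blue mug 92 mm high, right of the shelf
- bowl: Bystander: white bowl 130 mm across, left, in front of the shelf
- tumbler: Bystander: green glass tumbler 120 mm high, left in front of the shelf
- hook_tin: Bystander: open round tin 72 mm across, 34 mm high, with spare cup hooks, left in front of the shelf
- tape_measure: Bystander: grey tape measure 66 x 36 x 59 mm standing on the left end of the shelf
- pencil: Bystander: flat carpenter's pencil 155 mm long lying on the counter, front left
- pliers: Bystander: pliers 170 mm long, 18 mm thick, lying on the counter, front right
- wrench: Bystander: wrench 180 mm long lying on the counter, front right

How it is judged:
On the way, in this order (a step that is already met when the one before it is completed fails the run):
1. the screwdriver's shaft is through the eye's loop, while the collar still stands off the wood (x of eye_loop in the frame of screwdriver between 0.055 and 0.15 m and y of eye_loop in the frame of shaft_tip between -0.011 and 0.011 m and z of eye_loop in the frame of shaft_tip between -0.011 and 0.011 m and z of eye_collar in the frame of board above 0.02808 m), for 0.2 s.
2. the eye is turned until its collar beds on the wood, with the shaft through the loop (z of eye_collar in the frame of board below 0.02803 m and x of eye_loop in the frame of screwdriver between 0.05 and 0.16 m and y of eye_loop in the frame of shaft_tip between -0.012 and 0.012 m and z of eye_loop in the frame of shaft_tip between -0.012 and 0.012 m), for 0.2 s.
At the end, for the whole second after the job is handed in: The eye's collar is down on the wood (gap under 0.03 mm, that is within 4 degrees of touching), and the screwdriver lies level and still on the counter, out of the loop and not touching the shelf (z of eye_collar in the frame of board below 0.02803 m and height (world z) of screwdriver below 0.006 m and angle between shaft_tip's own x axis and vertical between 1.48 and 1.66 rad and contact force between screwdriver and board below 0.05 N and contact force between screwdriver and eye below 0.05 N and linear speed of screwdriver below 0.02 m/s).
It fails at once if the eye is over-tightened or wrenched: the screwdriver bears on it with more than 90 N in all, as it does at a torque of about 0.85 N m (contact force between screwdriver and eye above 90 N).
It fails at once if the fingers touch the screw eye (contact force between the fingers and eye above 1 N).
It fails at once if the shelf is pressed on harder than 25 N by the arm or the screwdriver (contact force between any of the arm, the fingers, screwdriver and board above 25 N).
It fails at once if a bystander is moved more than 20 mm (distance of any of mug, bowl, tumbler, hook_tin, tape_measure, pencil, pliers, wrench from where it was at the start of the episode above 0.02 m).
It also fails if it takes over 72 s, if anything falls off the work surface, if the arm or the gripper's body presses on something with over 40 N, if the wrist force passes 120 N, or if a joint passes its speed limit or range.

## Working session

There is one attempt and no reset: what is moved stays moved. The work goes in short steps, Python scripts to look and compute and a tool call to move; the robot and the scene stay as the last step left them, time stands still between calls to the robot, and variables do not carry over. Pictures are saved under pics/ and viewed, at most 10 in all, crops included, and the job is handed in when it is done.

Besides the shell and the picture viewer there is one more tool, called after "Emit:" as name([rows], argument=value, ...), one row to a line, values as JSON. send_rows: Moves the arm, as the interface text tells. Its arguments: {"type":"object","properties":{"steps":{"type":"array","items":{"type":"object","properties":{"tx":{"type":"number"},"ty":{"type":"number"},"tz":{"type":"number"},"wx":{"type":"number"},"wy":{"type":"number"},"wz":{"type":"number"}}}},"fingers":{"type":"number"},"newtons":{"type":"number"}},"required":["steps"]}

```bash
ls; mkdir -p pics; cat > h.py <<'E'
import numpy as np, cv2
from scipy.spatial.transform import Rotation as R
from plant import env
def grab(n):
    f=env.grab_frame(n); f['R']=cv2.Rodrigues(np.array(f['rvec'],float))[0]; f['t']=np.array(f['tvec'],float).ravel(); return f
def ray(f,u,v,fish=False):
    x=(u-f['cx'])/f['fx']; y=(v-f['cy'])/f['fy']
    if fish:
        r=np.hypot(x,y); s=np.sin(r)/max(r,1e-9); d=np.array([x*s,y*s,np.cos(r)])
    else: d=np.array([x,y,1.])
    return -f['R'].T@f['t'], f['R'].T@d
def onz(f,u,v,z,fish=False):
    c,d=ray(f,u,v,fish); return c+d*(z-c[2])/d[2]
def proj(f,p,fish=False):
    q=f['R']@np.array(p)+f['t']
    if fish:
        h=np.hypot(q[0],q[1]); th=np.arctan2(h,q[2]); k=th/max(h,1e-9); return f['cx']+f['fx']*q[0]*k, f['cy']+f['fy']*q[1]*k
    return f['cx']+f['fx']*q[0]/q[2], f['cy']+f['fy']*q[1]/q[2]
def save(f,n): cv2.imwrite('pics/'+n,f['frame'][:,:,::-1])
E
python3 - <<'E'
from h import *
a=grab('top');b=grab('side')
im=np.vstack([a['frame'],b['frame']])
cv2.imwrite('pics/a.png',a['frame'][:,:,::-1]);cv2.imwrite('pics/b.png',b['frame'][:,:,::-1])
for f in(a,b): print(f['fx'],f['cx'],f['cy'],-f['R'].T@f['t'],f['R'][2])
print(env.get_obs())
E
```

```text
pics
444.5145483475712 278.6857329280401 211.50065557517243 [ 0.33956405 -0.00935196  1.38106298] [ 0.06657093 -0.00585694 -0.9977645 ]
383.2336473661814 280.039503338517 206.71161542244135 [-0.05796955  0.75119699  1.15973986] [ 0.33880461 -0.52965594 -0.77760917]
{'time_s': 0.1, 'joints': array([-1.40499660e+00,  5.33131744e-02,  1.61417272e+00, -8.50788953e-06,
        1.47602392e+00, -1.19018077e-01]), 'dq': array([ 0.00085908, -0.00069319, -0.00376853, -0.00047461, -0.00053921,
        0.00083993]), 'joint_efforts': array([ 3.05841404e-04, -3.94900632e+01, -3.71364319e+01, -1.07892270e-04,
        3.86163840e-03, -3.00466809e-06]), 'eef_pos': array([ 0.17550542, -0.59925072,  0.23016255]), 'orientation': array([-3.13968805e+00, -2.19230552e-04,  2.84818406e-01]), 'wrist_force': array([-0.43140734, -0.41855277, -0.6858597 ]), 'wrist_torque': array([ 0.02595757, -0.02902898, -0.04864903]), 'grasp_force': 0.0, 'width': 0.08558320561930438}
```

View pics/a.png

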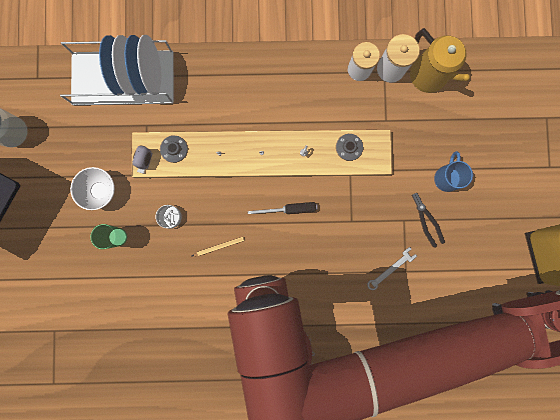

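View pics/b.png

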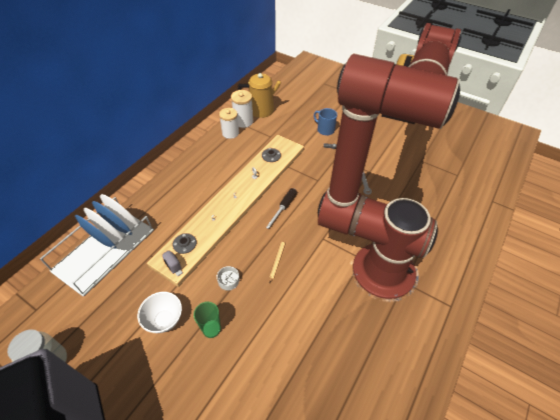

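Top view: eye at (306,152), hooks at (220,153) and (262,152), screwdriver handle at (302,208) with its tip at (249,212). In the side view the eye is at about (255,173). Next I'll measure these and zoom in on the eye.

```bash
python3 - <<'E'
from h import *
a=grab('top');b=grab('side')
c1=cv2.resize(a['frame'][125:180,270:340],(560,440),interpolation=cv2.INTER_CUBIC)
c2=cv2.resize(b['frame'][150:200,220:290],(560,400),interpolation=cv2.INTER_CUBIC)
cv2.imwrite('pics/c.png',cv2.resize(np.vstack([c1,c2]),(400,600))[:,:,::-1])
g=a['frame'].astype(int)
P=lambda u,v,z:np.round(onz(a,u,v,z),4)
# board by colour
hsv=cv2.cvtColor(a['frame'],cv2.COLOR_RGB2HSV)
m=((hsv[...,2]>190)&(hsv[...,0]>15)&(hsv[...,0]<32)).astype(np.uint8);m[:120]=0;m[190:]=0;m[:,:120]=0;m[:,400:]=0
r=cv2.minAreaRect(cv2.findNonZero(m)); bx=cv2.boxPoints(r); print('board',r,[P(*p,.028) for p in bx])
print('center',P(*r[0],.028))
# driver
s=g[195:222,240:325]; mx=s.max(2); mn=s.min(2)
blk=(mx<60); gray=((mx-mn)<25)&(mx>90)
for n,k,z in(('blk',blk,.015),('gray',gray,.015)):
    ys,xs=np.nonzero(k); print(n,len(xs),xs.min()+240,xs.max()+240)
    pts=np.stack([xs+240,ys+195],1).astype(np.float32); q=cv2.minAreaRect(pts); print(q,[P(*p,z) for p in cv2.boxPoints(q)],P(*q[0],z))
print('eye',P(306,152,.05))
E
```

```text
board ((261.0, 149.5), (53.0, 260.0), 90.0) [array([0.7131, 0.4328, 0.028 ]), array([ 0.6971, -0.3707,  0.028 ]), array([ 0.5319, -0.3644,  0.028 ]), array([0.5482, 0.4326, 0.028 ])]
center [0.6223 0.0331 0.028 ]
blk 91 265 315
((290.06207275390625, 208.74484252929688), (9.799367904663086, 50.657745361328125), 85.2363510131836) [array([0.4487, 0.0262, 0.015 ]), array([ 0.4585, -0.1297,  0.015 ]), array([ 0.4283, -0.1314,  0.015 ]), array([0.4185, 0.0243, 0.015 ])] [ 0.4385 -0.0526  0.015 ]
gray 129 248 317
((282.475341796875, 209.09243774414062), (6.110000133514404, 69.29708099365234), 86.53176879882812) [array([0.4431, 0.0778, 0.015 ]), array([ 0.4516, -0.1356,  0.015 ]), array([ 0.4327, -0.1363,  0.015 ]), array([0.4242, 0.077 , 0.015 ])] [ 0.4379 -0.0292  0.015 ]
eye [ 0.6072 -0.1037  0.05  ]
```

View pics/c.png

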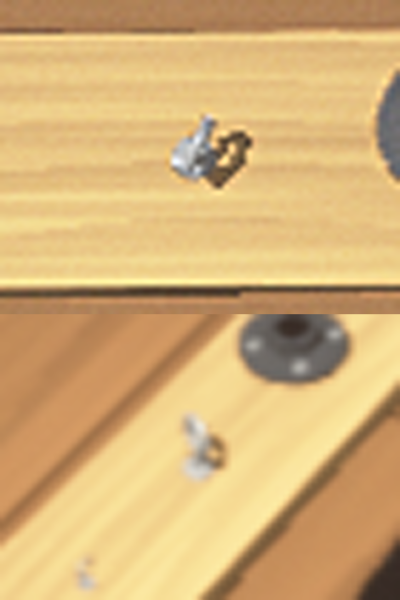

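The ring is too small here to tell which way it faces. I'll move above the screwdriver and look from close by.

Emit:
send_rows([
  {"tx":3.32,"ty":-3.52},
  {"tx":3.32,"ty":-3.52},
  {"tx":3.32,"ty":-3.52},
  {"tx":3.32,"ty":-3.52},
  {"tx":3.32,"ty":-3.52},
  {"tx":3.32,"ty":-3.52},
  {"tx":3.32,"ty":-3.52},
  {"tx":3.32,"ty":-3.52},
  {"tx":3.32,"ty":-3.52},
  {"tx":3.32,"ty":-3.52},
  {"tx":3.32,"ty":-3.52},
  {"tx":3.32,"ty":-3.52},
], fingers=1)

```text
validation failed for argument at $.st...
```

Emit:
send_rows([
  {"wz":-8.5},
  {"wz":-8.5},
  {"wz":-8.5},
  {"wz":-8.5},
  {"wz":-8.5},
  {"wz":-8.5},
  {"wz":-8.5},
  {"wz":-8.5},
  {"wz":-8.5},
  {},
  {},
])

```text
validation failed for argument at $.st...
```

```bash
python3 - <<'E'
from h import *
a=grab('wrist'); save(a,'w1.png'); o=env.get_obs(); print(o['eef_pos'],o['orientation'],o['joints'],a['fx'],a['cx'],a['cy'],-a['R'].T@a['t'],a['R'])
for p in [(.434,.0775,.015),(.44,-.0823,.03),(.607,-.104,.06),(.607,-.104,.028)]: print(proj(a,p,True))
E
```

```text
[ 0.17555593 -0.59950442  0.23066049] [-3.14052718e+00 -1.14121581e-04  2.84836161e-01] [-1.40498165e+00  5.30700068e-02  1.61359167e+00 -1.32608146e-05
  1.47600247e+00 -1.19020282e-01] 325.19226210127806 282.2318395026016 208.60299446285788 [ 0.25462019 -0.57614585  0.37222808] [[ 0.28071249 -0.95979117 -0.00118674]
 [-0.90864017 -0.26615009  0.32177193]
 [-0.30914971 -0.08924708 -0.94681646]]
(np.float64(-43.71891499361652), np.float64(-46.86472543715175))
(np.float64(0.4275313810579746), np.float64(-65.48391834484406))
(np.float64(43.158627779660264), np.float64(-160.48126204449065))
(np.float64(53.40274150800997), np.float64(-151.3631687778183))
```

View pics/w1.png

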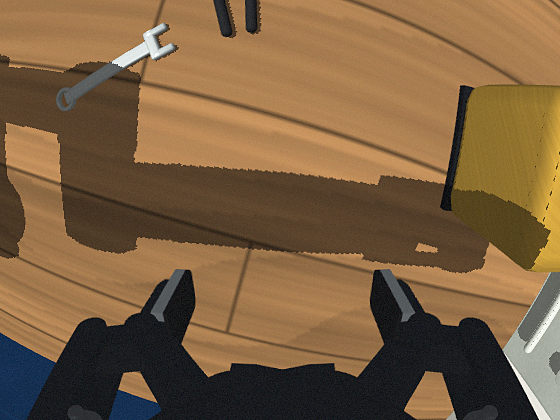

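The move was refused because every row needs all six numbers, so this picture only shows the start pose with the wrench and the fingers. I'll resend with complete rows.

Emit:
send_rows([
  {"tx":3.32,"ty":-3.52,"tz":0,"wx":0,"wy":0,"wz":0},
  {"tx":3.32,"ty":-3.52,"tz":0,"wx":0,"wy":0,"wz":0},
  {"tx":3.32,"ty":-3.52,"tz":0,"wx":0,"wy":0,"wz":0},
  {"tx":3.32,"ty":-3.52,"tz":0,"wx":0,"wy":0,"wz":0},
  {"tx":3.32,"ty":-3.52,"tz":0,"wx":0,"wy":0,"wz":0},
  {"tx":3.32,"ty":-3.52,"tz":0,"wx":0,"wy":0,"wz":0},
  {"tx":3.32,"ty":-3.52,"tz":0,"wx":0,"wy":0,"wz":0},
  {"tx":3.32,"ty":-3.52,"tz":0,"wx":0,"wy":0,"wz":0},
  {"tx":3.32,"ty":-3.52,"tz":0,"wx":0,"wy":0,"wz":0},
  {"tx":3.32,"ty":-3.52,"tz":0,"wx":0,"wy":0,"wz":0},
  {"tx":3.32,"ty":-3.52,"tz":0,"wx":0,"wy":0,"wz":0},
  {"tx":3.32,"ty":-3.52,"tz":0,"wx":0,"wy":0,"wz":0},
], fingers=1, newtons=60)

```text
time_s: 1.45
eef_pos: [0.4398, -0.0805, 0.2316]
orientation: [3.141, -0.001, 0.285]
wrist_force: [0.4, -0.5, -0.6]
width: 0.0852
grasp_force: 0.0
```

Emit:
send_rows([
  {"tx":0,"ty":0,"tz":0,"wx":0,"wy":0,"wz":-8.5},
  {"tx":0,"ty":0,"tz":0,"wx":0,"wy":0,"wz":-8.5},
  {"tx":0,"ty":0,"tz":0,"wx":0,"wy":0,"wz":-8.5},
  {"tx":0,"ty":0,"tz":0,"wx":0,"wy":0,"wz":-8.5},
  {"tx":0,"ty":0,"tz":0,"wx":0,"wy":0,"wz":-8.5},
  {"tx":0,"ty":0,"tz":0,"wx":0,"wy":0,"wz":-8.5},
  {"tx":0,"ty":0,"tz":0,"wx":0,"wy":0,"wz":-8.5},
  {"tx":0,"ty":0,"tz":0,"wx":0,"wy":0,"wz":-8.5},
  {"tx":0,"ty":0,"tz":0,"wx":0,"wy":0,"wz":-8.5},
  {"tx":0,"ty":0,"tz":0,"wx":0,"wy":0,"wz":0},
  {"tx":0,"ty":0,"tz":0,"wx":0,"wy":0,"wz":0},
])

```text
time_s: 2.55
eef_pos: [0.4392, -0.0824, 0.2312]
orientation: [-3.142, -0.0, 1.617]
wrist_force: [-0.1, -0.3, -0.2]
width: 0.0855
grasp_force: 0.0
```

```bash
python3 - <<'E'
from h import *
a=grab('wrist'); save(a,'w2.png'); o=env.get_obs(); print(o['eef_pos'],o['orientation'],o['joints'],-a['R'].T@a['t'],a['R'])
for p in [(.434,.0775,.015),(.44,-.0823,.03),(.607,-.104,.06),(.607,-.104,.028)]: print(proj(a,p,True))
E
```

```text
[ 0.4392336  -0.08245866  0.23129931] [ 3.14157438e+00 -3.31876835e-05  1.61739231e+00] [-3.52399559e-01 -3.96808073e-01  2.00835772e+00  3.77115519e-05
  1.53003907e+00 -3.98997079e-01] [0.43499907 0.0004441  0.37296288] [[ 9.98948695e-01  4.58392133e-02 -5.20348678e-04]
 [ 4.35708942e-02 -9.45865557e-01  3.21620778e-01]
 [ 1.42506635e-02 -3.21305328e-01 -9.46868420e-01]]
(np.float64(284.7691394064638), np.float64(33.205975402154024))
(np.float64(283.5065620077262), np.float64(179.23504846607682))
(np.float64(433.794501909041), np.float64(213.7056347996325))
(np.float64(422.7210301701126), np.float64(204.6852719107528))
```

View pics/w2.png

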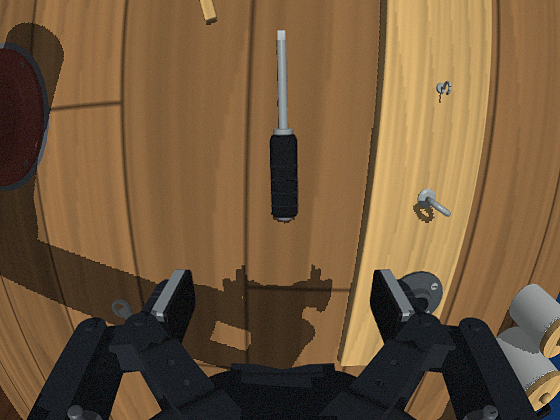

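The wrist view shows the handle along column 284 (rows 133–218) with the tip at (281,32). The eye's collar is at (425,195) and its ring, seen nearly edge-on, reaches (448,213). I'll get the ring's direction from depth.

```bash
cat >> h.py <<'E'
def cloud(f,u0,u1,v0,v1,fish=True):
    P=[];U=[]
    c=-f['R'].T@f['t']
    for v in range(v0,v1):
        for u in range(u0,u1):
            d=f['depth'][v,u]
            if d>0:
                _,r=ray(f,u,v,fish); k=d/(f['R'][2]@r); P.append(c+r*k); U.append((u,v))
    return np.array(P),np.array(U)
E
python3 - <<'E'
from h import *
a=grab('wrist')
P,U=cloud(a,400,470,170,240)
print('board z',np.median(P[:,2]))
for lo,hi in((.03,.04),(.042,.052),(.052,.062),(.062,.072),(.072,.09)):
    q=P[(P[:,2]>lo)&(P[:,2]<hi)]
    if len(q)>2: print(lo,len(q),q.mean(0).round(4),q.min(0).round(4),q.max(0).round(4))
q=P[P[:,2]>.05]; w,V=np.linalg.eigh(np.cov(q[:,:2].T)); print(len(q),np.sqrt(w),V[:,1],np.degrees(np.arctan2(V[1,1],V[0,1])))
h=P[:,2]>.042; print(np.c_[U[h],(P[h]*1000).round()][::4])
P,U=cloud(a,255,310,20,230)
k=P[:,2]>.012; p=P[k]; c=p[:,:2].mean(0); w,V=np.linalg.eigh(np.cov(p[:,:2].T)); d=V[:,1]*np.sign(V[1,1]); s=(p[:,:2]-c)@d
print('drv',c,np.degrees(np.arctan2(d[1],d[0])),c+d*s.max(),c+d*s.min(),s.ptp() if hasattr(s,'ptp') else np.ptp(s),p[:,2].max())
kk=s<s.min()+.1; print('handle c',p[kk].mean(0))
E
```

```text
board z 0.027094751348228335
0.03 133 [ 0.6083 -0.0933  0.031 ] [ 0.598  -0.1036  0.03  ] [ 0.6195 -0.0847  0.0337]
0.052 21 [ 0.5992 -0.089   0.0591] [ 0.5947 -0.0975  0.0522] [ 0.6227 -0.0861  0.0618]
0.062 51 [ 0.6003 -0.0899  0.0678] [ 0.5957 -0.1012  0.062 ] [ 0.6221 -0.0862  0.0718]
0.072 104 [ 0.608  -0.0939  0.0749] [ 0.5994 -0.1006  0.072 ] [ 0.6207 -0.0879  0.0782]
177 [0.00198728 0.00774339] [-0.90101683  0.43378413] 154.29204849098798
[[ 428.  197.  598.  -86.   56.]
 [ 428.  198.  597.  -87.   59.]
 [ 427.  199.  596.  -88.   59.]
 [ 431.  199.  598.  -86.   64.]
 [ 428.  200.  596.  -88.   61.]
 [ 432.  200.  598.  -86.   67.]
 [ 428.  201.  596.  -89.   62.]
 [ 432.  201.  598.  -88.   66.]
 [ 427.  202.  595.  -91.   61.]
 [ 431.  202.  596.  -88.   68.]
 [ 435.  202.  600.  -88.   70.]
 [ 429.  203.  596.  -91.   65.]
 [ 433.  203.  598.  -89.   70.]
 [ 437.  203.  602.  -88.   72.]
 [ 432.  204.  598.  -90.   69.]
 [ 436.  204.  601.  -89.   73.]
 [ 431.  205.  597.  -92.   68.]
 [ 435.  205.  599.  -90.   73.]
 [ 439.  205.  604.  -90.   73.]
 [ 433.  206.  599.  -
[... 320 characters left out ...]
.  608.  -93.   77.]
 [ 447.  209.  623.  -98.   61.]
 [ 441.  210.  607.  -94.   75.]
 [ 445.  210.  611.  -94.   76.]
 [ 439.  211.  605.  -96.   75.]
 [ 443.  211.  609.  -95.   77.]
 [ 447.  211.  614.  -95.   76.]
 [ 441.  212.  607.  -97.   75.]
 [ 445.  212.  611.  -96.   78.]
 [ 449.  212.  618.  -96.   74.]
 [ 444.  213.  610.  -97.   76.]
 [ 448.  213.  616.  -97.   76.]
 [ 443.  214.  610.  -98.   76.]
 [ 447.  214.  615.  -98.   75.]
 [ 444.  215.  612. -100.   74.]
 [ 448.  215.  619. -101.   72.]]
drv [ 0.43824048 -0.04896055] 93.8842644888569 [0.42942984 0.08080373] [ 0.44386448 -0.13179161] 0.21308481494090467 0.03172213601988316
handle c [ 0.44022767 -0.07833909  0.02816824]
```

The eye's axis is at (0.608, -0.0935), and its size and height agree with the given ones. The ring plane lies at -26°, so the hole axis is at about 64°. The driver's origin is at (0.4403, -0.0783) with yaw 93.9° and length 213 mm, which also agrees. Next I'll grasp the handle.

Emit:
send_rows([
  {"tx":0.41,"ty":0.11,"tz":0,"wx":0,"wy":0,"wz":-1.2},
  {"tx":0,"ty":0,"tz":4.5,"wx":0,"wy":0,"wz":0},
  {"tx":0,"ty":0,"tz":4.5,"wx":0,"wy":0,"wz":0},
  {"tx":0,"ty":0,"tz":4.5,"wx":0,"wy":0,"wz":0},
  {"tx":0,"ty":0,"tz":4.0,"wx":0,"wy":0,"wz":0},
  {"tx":0,"ty":0,"tz":2.5,"wx":0,"wy":0,"wz":0},
  {"tx":0,"ty":0,"tz":1.5,"wx":0,"wy":0,"wz":0},
  {"tx":0,"ty":0,"tz":0.7,"wx":0,"wy":0,"wz":0},
  {"tx":0,"ty":0,"tz":0.5,"wx":0,"wy":0,"wz":0},
  {"tx":0,"ty":0,"tz":0,"wx":0,"wy":0,"wz":0},
  {"tx":0,"ty":0,"tz":0,"wx":0,"wy":0,"wz":0},
])

```text
time_s: 3.75
eef_pos: [0.441, -0.0786, 0.0053]
orientation: [3.14, 0.001, 1.641]
wrist_force: [-0.2, -0.2, 0.0]
width: 0.0854
grasp_force: 0.0
```

Emit:
send_rows([
  {"tx":0,"ty":0,"tz":0,"wx":0,"wy":0,"wz":0},
  {"tx":0,"ty":0,"tz":0,"wx":0,"wy":0,"wz":0},
  {"tx":0,"ty":0,"tz":0,"wx":0,"wy":0,"wz":0},
  {"tx":0,"ty":0,"tz":0,"wx":0,"wy":0,"wz":0},
  {"tx":0,"ty":0,"tz":0,"wx":0,"wy":0,"wz":0},
  {"tx":0,"ty":0,"tz":0,"wx":0,"wy":0,"wz":0},
  {"tx":0,"ty":0,"tz":0,"wx":0,"wy":0,"wz":0},
  {"tx":0,"ty":0,"tz":0,"wx":0,"wy":0,"wz":0},
], fingers=-1, newtons=90)

```text
time_s: 4.55
eef_pos: [0.4408, -0.0786, 0.0049]
orientation: [3.14, 0.001, 1.641]
wrist_force: [0.4, -0.0, 5.0]
width: 0.0282
grasp_force: 90.5
```

Emit:
send_rows([
  {"tx":0,"ty":0,"tz":-1.0,"wx":0,"wy":0,"wz":0},
  {"tx":0,"ty":0,"tz":-3.0,"wx":0,"wy":0,"wz":0},
  {"tx":0,"ty":0,"tz":-4.0,"wx":0,"wy":0,"wz":0},
  {"tx":0,"ty":0,"tz":-4.0,"wx":0,"wy":0,"wz":0},
  {"tx":0,"ty":0,"tz":0,"wx":0,"wy":0,"wz":8.2},
  {"tx":0,"ty":0,"tz":0,"wx":0,"wy":0,"wz":8.2},
  {"tx":0,"ty":0,"tz":0,"wx":0,"wy":0,"wz":8.2},
  {"tx":0,"ty":0,"tz":0,"wx":0,"wy":0,"wz":8.2},
  {"tx":0,"ty":0,"tz":0,"wx":0,"wy":0,"wz":8.2},
  {"tx":0,"ty":0,"tz":0,"wx":0,"wy":0,"wz":8.0},
])

```text
time_s: 5.55
eef_pos: [0.439, -0.0779, 0.1234]
orientation: [-3.139, 0.001, 0.78]
wrist_force: [0.9, 0.1, -2.1]
width: 0.0285
grasp_force: 89.6
```

Emit:
send_rows([
  {"tx":-1.8,"ty":3.2,"tz":0,"wx":0,"wy":0,"wz":0},
  {"tx":-1.8,"ty":3.2,"tz":0,"wx":0,"wy":0,"wz":0},
  {"tx":-1.8,"ty":3.2,"tz":0,"wx":0,"wy":0,"wz":0},
  {"tx":-1.8,"ty":3.2,"tz":0,"wx":0,"wy":0,"wz":0},
  {"tx":0,"ty":0,"tz":0,"wx":0,"wy":0,"wz":0},
  {"tx":0,"ty":0,"tz":0,"wx":0,"wy":0,"wz":0},
  {"tx":0,"ty":0,"tz":0,"wx":0,"wy":0,"wz":0},
])

```text
time_s: 6.25
eef_pos: [0.479, -0.2186, 0.1235]
orientation: [-3.139, 0.0, 0.786]
wrist_force: [0.8, 0.8, -1.2]
width: 0.0285
grasp_force: 89.9
```

```bash
python3 - <<'E'
from h import *
a=grab('wrist'); save(a,'w3.png'); o=env.get_obs(); print(o)
E
```

```text
{'time_s': 6.3, 'joints': array([-5.69238955e-01, -9.02413484e-02,  1.93918496e+00,  1.86721165e-04,
        1.29430843e+00,  2.14741846e-01]), 'dq': array([ 0.00375564, -0.00510053, -0.00167372, -0.00078295, -0.00558703,
       -0.00037885]), 'joint_efforts': array([-3.73711204e-01, -3.13889444e+01, -3.58246171e+01,  3.97684216e-02,
       -1.42249445e-02,  1.84885292e-03]), 'eef_pos': array([ 0.47911014, -0.21842982,  0.12368047]), 'orientation': array([-3.13993312e+00,  1.78187454e-04,  7.86764553e-01]), 'wrist_force': array([-0.36281815,  0.57323959, -0.85763191]), 'wrist_torque': array([ 0.00493764,  0.02368663, -0.02328411]), 'grasp_force': 89.93652105331421, 'width': 0.028820390636096392}
```

View pics/w3.png

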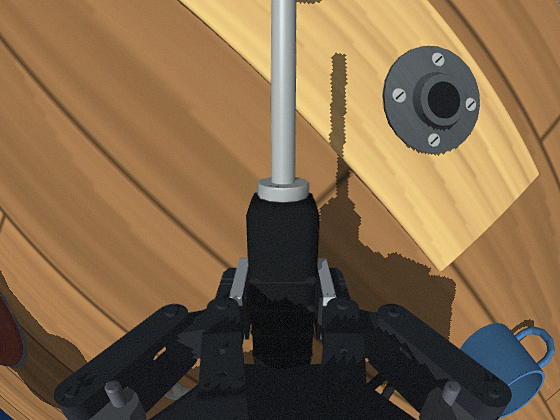

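The driver is held straight: the shaft runs up columns 272–296 with the ferrule at about (284,188), and the flange at upper right is clear. I'll measure the shaft's axis in the tool frame.

```bash
cat >> h.py <<'E'
def shaft(a,v0=2,v1=175,u0=255,u1=315):
    "axis points of the shaft (world) from row mid-pixels and depth"
    c=-a['R'].T@a['t']; out=[]
    for v in range(v0,v1,4):
        d=a['depth'][v,u0:u1]; mn=d[d>0].min(); k=np.nonzero((d>0)&(d<mn+.012))[0]
        if len(k)<6: continue
        u=u0+(k[0]+k[-1])/2; D=np.median(d[int(k.mean())-1:int(k.mean())+2]); _,r=ray(a,u,v,True); n=r/np.linalg.norm(r); out.append(c+r*D/(a['R'][2]@r)+n*.005)
    return np.array(out)
def tool(o):
    r=R.from_euler('xyz',o['orientation']).as_matrix(); return r,np.array(o['eef_pos'])
E
python3 - <<'E'
from h import *
a=grab('wrist'); o=env.get_obs(); p=shaft(a); r,t=tool(o)
q=(p-t)@r; print(np.round(q[::6]*1000,1)); 
for i in(1,2): print(i,np.polyfit(q[:,0],q[:,i],1))
E
```

```text
[[ 1.247e+02  1.000e-01 -8.900e+00]
 [ 1.142e+02 -3.000e-01 -8.800e+00]
 [ 1.040e+02 -1.000e-01 -8.800e+00]
 [ 9.400e+01 -3.000e-01 -8.600e+00]
 [ 8.420e+01 -3.000e-01 -8.700e+00]
 [ 7.440e+01 -5.000e-01 -8.500e+00]
 [ 6.450e+01 -3.000e-01 -9.200e+00]
 [ 5.440e+01 -3.000e-01 -9.000e+00]]
1 [ 0.00344313 -0.00057428]
2 [-0.00617763 -0.00845145]
```

Emit:
send_rows([
  {"tx":-0.52,"ty":0.35,"tz":0,"wx":0,"wy":0,"wz":0},
  {"tx":0,"ty":0,"tz":2.5,"wx":0,"wy":0,"wz":0},
  {"tx":0,"ty":0,"tz":2.5,"wx":0,"wy":0,"wz":0},
  {"tx":0,"ty":0,"tz":1.5,"wx":0,"wy":0,"wz":0},
  {"tx":0,"ty":0,"tz":0.74,"wx":0,"wy":0,"wz":0},
  {"tx":0,"ty":0,"tz":0,"wx":0,"wy":0,"wz":0},
  {"tx":0,"ty":0,"tz":0,"wx":0,"wy":0,"wz":0},
  {"tx":0,"ty":0,"tz":0,"wx":0,"wy":0,"wz":0},
])

```text
time_s: 7.15
eef_pos: [0.4796, -0.2265, 0.0533]
orientation: [3.139, -0.0, 0.786]
wrist_force: [1.0, -0.6, -1.8]
width: 0.0285
grasp_force: 89.9
```

```bash
python3 - <<'E'
from h import *
o=env.get_obs(); print(o['eef_pos'],o['orientation'],o['wrist_force'],o['wrist_torque'])
a=grab('side'); r,t=tool(o)
E=np.array([.6085,-.0935,.0613])
print('eye in tool mm',(E-t)@r*1000)
u,v=map(int,proj(a,E)); c=a['frame'][v-22:v+28,u-30:u+30]; cv2.imwrite('pics/s4.png',cv2.resize(c,(720,600),interpolation=cv2.INTER_CUBIC)[:,:,::-1]); print(u,v,[proj(a,t+r@np.array([x,0,-.0098])) for x in(.06,.16)], proj(a,E+[0,0,.0165]),proj(a,E-[0,0,.033]))
E
```

```text
[ 0.47956273 -0.22652515  0.05334849] [ 3.13908526e+00 -4.78654633e-04  7.85787300e-01] [ 1.04841627 -0.57190506 -1.79752125] [-0.05047255  0.00434873  0.01158719]
eye in tool mm [185.24029767  -2.79875707  -7.86988644]
253 170 [(np.float64(284.17138063906054), np.float64(165.5057767982869)), (np.float64(259.73205696346815), np.float64(169.14137552386194))] (np.float64(253.431070141101), np.float64(167.974879684227)) (np.float64(254.03489865015143), np.float64(176.6148969842182))
```

View pics/s4.png

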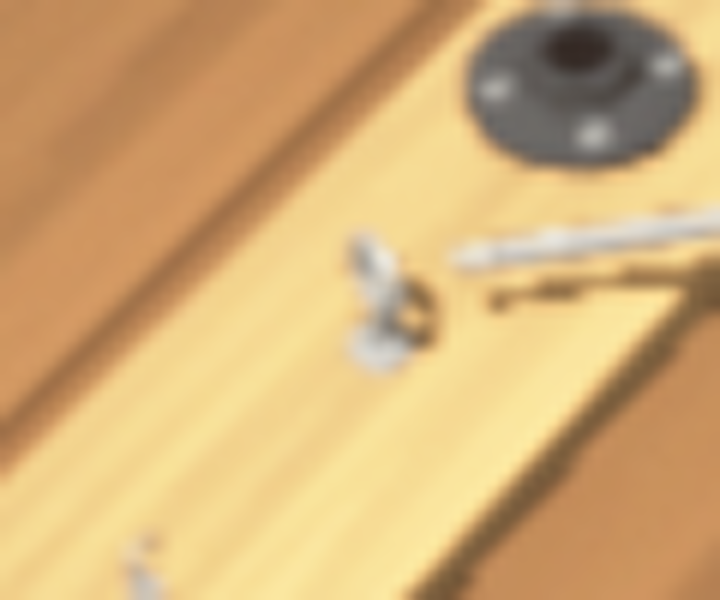

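The side view shows the tip at (455,258), pointing at the middle of the ring, about (375,272). My predictions for the two are off by the same amount, so they agree. I'll correct by -2.9 mm in y and +2 mm in z, then insert.

Emit:
send_rows([
  {"tx":0,"ty":-0.29,"tz":0.2,"wx":0,"wy":0,"wz":0},
  {"tx":0.6,"ty":0,"tz":0,"wx":0,"wy":0,"wz":0},
  {"tx":0.6,"ty":0,"tz":0,"wx":0,"wy":0,"wz":0},
  {"tx":0.6,"ty":0,"tz":0,"wx":0,"wy":0,"wz":0},
  {"tx":0.4,"ty":0,"tz":0,"wx":0,"wy":0,"wz":0},
  {"tx":0,"ty":0,"tz":0,"wx":0,"wy":0,"wz":0},
])

```text
time_s: 7.8
eef_pos: [0.4926, -0.2078, 0.05]
orientation: [3.141, -0.0, 0.787]
wrist_force: [0.5, -0.3, -1.5]
width: 0.0286
grasp_force: 89.9
```

```bash
python3 - <<'E'
from h import *
o=env.get_obs(); print(o['eef_pos'],o['orientation'],o['wrist_force'],o['wrist_torque'])
r,t=tool(o)
print('eye in tool mm',(np.array([.6085,-.0935,.0613])-t)@r*1000)
E
```

```text
[ 0.49264096 -0.20781568  0.04997229] [ 3.14143762e+00 -1.08516022e-04  7.86683036e-01] [ 0.46851726 -0.25208974 -1.53370055] [-0.04384836  0.06731917  0.01350222]
eye in tool mm [162.75779471   1.30219234 -11.30984371]
```

Emit:
send_rows([
  {"tx":0,"ty":0.12,"tz":-0.15,"wx":0,"wy":0,"wz":0},
  {"tx":0.5,"ty":0,"tz":0,"wx":0,"wy":0,"wz":0},
  {"tx":0.5,"ty":0,"tz":0,"wx":0,"wy":0,"wz":0},
  {"tx":0.5,"ty":0,"tz":0,"wx":0,"wy":0,"wz":0},
  {"tx":0.5,"ty":0,"tz":0,"wx":0,"wy":0,"wz":0},
  {"tx":0,"ty":0,"tz":0,"wx":0,"wy":0,"wz":0},
])

```text
time_s: 8.4
eef_pos: [0.5075, -0.1945, 0.0514]
orientation: [3.142, -0.0, 0.787]
wrist_force: [-0.2, 0.9, -1.7]
width: 0.0284
grasp_force: 89.9
```

```bash
cat > st.py <<'E'
from h import *
import sys
o=env.get_obs(); print(o['eef_pos'],np.degrees(o['orientation']),o['wrist_force'],o['wrist_torque'])
r,t=tool(o); E=np.array([.6085,-.0935,.0613])
print('eye in tool mm',(E-t)@r*1000, 'Tz about eye',np.cross(t-E,o['wrist_force'])[2]+o['wrist_torque'][2])
E
python3 st.py
```

```text
[ 0.5075397  -0.19450343  0.05141426] [ 1.79998286e+02 -7.74185273e-03  4.50640228e+01] [-0.164729    0.85882916 -1.67581274] [-0.05045412  0.04010772  0.03289874]
eye in tool mm [ 1.42811204e+02  1.29372018e-01 -9.86643623e+00] Tz about eye -0.07044710209265417
```

Emit:
send_rows([
  {"tx":0.7,"ty":0,"tz":0,"wx":0,"wy":0,"wz":0},
  {"tx":0.7,"ty":0,"tz":0,"wx":0,"wy":0,"wz":0},
  {"tx":0.7,"ty":0,"tz":0,"wx":0,"wy":0,"wz":0},
  {"tx":0.7,"ty":0,"tz":0,"wx":0,"wy":0,"wz":0},
  {"tx":0.7,"ty":0,"tz":0,"wx":0,"wy":0,"wz":0},
  {"tx":0,"ty":0,"tz":0,"wx":0,"wy":0,"wz":0},
  {"tx":0,"ty":0,"tz":0,"wx":0,"wy":0,"wz":0},
  {"tx":0,"ty":0,"tz":0,"wx":0,"wy":0,"wz":0},
])

```text
time_s: 9.2
eef_pos: [0.5317, -0.1703, 0.0513]
orientation: [-3.141, 0.0, 0.786]
wrist_force: [1.1, -0.2, -2.7]
width: 0.0281
grasp_force: 89.8
```

```bash
python3 st.py; python3 - <<'E'
from h import *
a=grab('wrist'); save(a,'w5.png')
E
```

```text
[ 0.53170513 -0.17026865  0.05133355] [-1.79993062e+02  1.07718837e-02  4.50171640e+01] [ 1.09257028 -0.17913101 -2.68626754] [-0.07358361  0.05655955 -0.00895782]
eye in tool mm [ 1.08583925e+02  4.98622013e-02 -9.98686837e+00] Tz about eye 0.08867366687496288
```

View pics/w5.png

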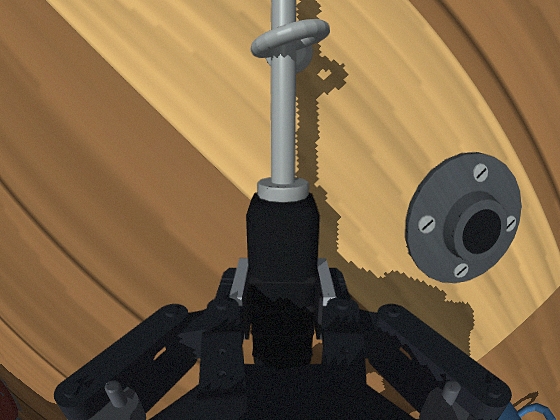

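The shaft is through the loop: the ring crosses it from (252,48) to (328,28), and the flange is well clear. Now I'll swing clockwise about the eye's axis through the free play.

Emit:
send_rows([
  {"tx":0.03,"ty":-0.76,"tz":0,"wx":0,"wy":0,"wz":4},
  {"tx":0.03,"ty":-0.76,"tz":0,"wx":0,"wy":0,"wz":4},
  {"tx":0.03,"ty":-0.76,"tz":0,"wx":0,"wy":0,"wz":4},
  {"tx":0.03,"ty":-0.76,"tz":0,"wx":0,"wy":0,"wz":4},
  {"tx":0.03,"ty":-0.76,"tz":0,"wx":0,"wy":0,"wz":4},
  {"tx":0,"ty":0,"tz":0,"wx":0,"wy":0,"wz":0},
  {"tx":0,"ty":0,"tz":0,"wx":0,"wy":0,"wz":0},
])

```text
time_s: 9.95
eef_pos: [0.5103, -0.1397, 0.0516]
orientation: [3.141, 0.0, 0.438]
wrist_force: [0.2, -2.7, -1.6]
width: 0.0282
grasp_force: 89.8
```

```bash
cat > st.py <<'E'
from h import *
import sys
n=int(sys.argv[1]) if len(sys.argv)>1 else 4
E=np.array([.6085,-.0935,.0613]); L=[]
for i in range(n):
    a=env.grab_frame('wrist'); o=env.get_obs(); r,t=tool(o); f=o['wrist_force'];m=o['wrist_torque']
    L.append(np.r_[(E-t)@r*1000,np.degrees(o['orientation'][2]),f,m,np.cross(t-E,f)[2],np.cross(t-E,f)[2]+m[2],o['joint_efforts'][[0,5]]])
L=np.array(L); np.set_printoptions(precision=3,suppress=True,linewidth=150)
print('t',o['time_s'],'eye in tool',L.mean(0)[:3],'yaw',L[-1,3]); print('f',L.mean(0)[4-0:7],'m',L.mean(0)[7:10]); print('lever, Tz',L.mean(0)[10:12],'std',L[:,10:12].std(0),'eff',L.mean(0)[12:],L[:,12:].std(0))
E
python3 st.py 5
```

```text
t 10.2 eye in tool [108.434  -0.213  -9.825] yaw 25.019965306300072
f [-0.623 -1.824 -1.928] m [-0.297  0.078 -0.174]
lever, Tz [ 0.15  -0.023] std [0.046 0.065] eff [ 1.191 -0.164] [0.064 0.016]
```

The contact is on one side only: about 1.4 N along +y of the tool and no net torque. I'll shift +1.2 mm in y and read again.

Emit:
send_rows([
  {"tx":0,"ty":0.12,"tz":0,"wx":0,"wy":0,"wz":0},
  {"tx":0,"ty":0,"tz":0,"wx":0,"wy":0,"wz":0},
])

```text
time_s: 10.4
eef_pos: [0.5108, -0.14, 0.0513]
orientation: [-3.141, -0.0, 0.437]
wrist_force: [-0.1, -0.6, -1.4]
width: 0.0285
grasp_force: 89.9
```

```bash
python3 st.py 5
```

```text
t 10.65 eye in tool [108.239  -0.764  -9.987] yaw 25.033891429314412
f [-0.044  0.119 -1.774] m [-0.037  0.048 -0.013]
lever, Tz [-0.014 -0.027] std [0.029 0.044] eff [-0.039 -0.002] [0.024 0.002]
```

Emit:
send_rows([
  {"tx":0.01,"ty":-0.38,"tz":0,"wx":0,"wy":0,"wz":2},
  {"tx":0.01,"ty":-0.38,"tz":0,"wx":0,"wy":0,"wz":2},
  {"tx":0.01,"ty":-0.38,"tz":0,"wx":0,"wy":0,"wz":2},
  {"tx":0,"ty":0,"tz":0,"wx":0,"wy":0,"wz":0},
])

```text
time_s: 11.05
eef_pos: [0.5065, -0.1297, 0.0514]
orientation: [3.141, 0.0, 0.332]
wrist_force: [-0.3, -1.3, -1.7]
width: 0.0286
grasp_force: 89.9
```

```bash
sed -i 's/\[.6085,-.0935,.0613\]/[.6088,-.0942,.0613]/' st.py; python3 st.py 5
```

```text
t 11.3 eye in tool [108.212  -0.291  -9.862] yaw 19.032584854865213
f [-0.093 -1.28  -1.92 ] m [-0.219  0.117 -0.095]
lever, Tz [0.128 0.032] std [0.077 0.067] eff [ 0.852 -0.093] [0.105 0.017]
```

Emit:
send_rows([
  {"tx":0.01,"ty":-0.3,"tz":0,"wx":0,"wy":0,"wz":2},
  {"tx":0.01,"ty":-0.36,"tz":0,"wx":0,"wy":0,"wz":2},
  {"tx":0,"ty":0,"tz":0,"wx":0,"wy":0,"wz":0},
])

```text
time_s: 11.6
eef_pos: [0.5048, -0.1231, 0.0514]
orientation: [-3.141, -0.0, 0.263]
wrist_force: [0.9, -0.9, -2.1]
width: 0.0284
grasp_force: 89.9
```

```bash
python3 st.py 5
```

```text
t 11.85 eye in tool [107.964  -1.054  -9.866] yaw 15.041359469955513
f [-0.164 -0.149 -1.889] m [-0.048  0.052 -0.007]
lever, Tz [0.011 0.004] std [0.052 0.059] eff [ 0.163 -0.008] [0.119 0.012]
```

Emit:
send_rows([
  {"tx":0.01,"ty":-0.36,"tz":0,"wx":0,"wy":0,"wz":2},
  {"tx":0.01,"ty":-0.37,"tz":0,"wx":0,"wy":0,"wz":2},
  {"tx":0,"ty":0,"tz":0,"wx":0,"wy":0,"wz":0},
])

```text
time_s: 12.15
eef_pos: [0.5032, -0.116, 0.0514]
orientation: [3.142, -0.0, 0.193]
wrist_force: [-0.0, -0.4, -2.2]
width: 0.0282
grasp_force: 89.9
```

```bash
python3 st.py 5
```

```text
t 12.4 eye in tool [107.856  -1.239  -9.905] yaw 11.048920142013133
f [ 0.116  0.673 -1.516] m [0.096 0.041 0.143]
lever, Tz [-0.068  0.074] std [0.032 0.046] eff [-0.37   0.162] [0.182 0.009]
```

Now engaged: about 0.14 N·m resists at the wrist, which is the thread drag. I'll keep turning in small steps.

Emit:
send_rows([
  {"tx":0.01,"ty":-0.37,"tz":0,"wx":0,"wy":0,"wz":2},
  {"tx":0.01,"ty":-0.37,"tz":0,"wx":0,"wy":0,"wz":2},
  {"tx":0,"ty":0,"tz":0,"wx":0,"wy":0,"wz":0},
])

```text
time_s: 12.7
eef_pos: [0.502, -0.1086, 0.0513]
orientation: [-3.141, 0.0, 0.123]
wrist_force: [0.1, 0.3, -2.2]
width: 0.0287
grasp_force: 89.9
```

```bash
python3 st.py 4
```

```text
t 12.9 eye in tool [107.737  -1.285  -9.961] yaw 7.057387576167689
f [-0.468  1.558 -1.185] m [0.25  0.035 0.266]
lever, Tz [-0.173  0.092] std [0.06 0.02] eff [-0.956  0.281] [0.187 0.008]
```

Before going further I need the system's stiffness, because that sets a safe step size. I'll back off 0.25° and read the torque.

Emit:
send_rows([
  {"tx":0,"ty":0.047,"tz":0,"wx":0,"wy":0,"wz":-0.25},
  {"tx":0,"ty":0,"tz":0,"wx":0,"wy":0,"wz":0},
])

```text
time_s: 13.1
eef_pos: [0.5021, -0.1092, 0.0514]
orientation: [-3.141, 0.0, 0.127]
wrist_force: [1.0, 1.8, -1.4]
width: 0.0284
grasp_force: 89.9
```

```bash
python3 st.py 4
```

```text
t 13.3 eye in tool [107.75   -1.397  -9.959] yaw 7.277574515424731
f [ 0.294  2.178 -2.149] m [0.384 0.036 0.32 ]
lever, Tz [-0.228  0.092] std [0.031 0.01 ] eff [-1.423  0.313] [0.006 0.004]
```

Emit:
send_rows([
  {"tx":0,"ty":0.047,"tz":0,"wx":0,"wy":0,"wz":-0.25},
  {"tx":0,"ty":0,"tz":0,"wx":0,"wy":0,"wz":0},
])

```text
time_s: 13.5
eef_pos: [0.5022, -0.1097, 0.0514]
orientation: [-3.141, 0.0, 0.131]
wrist_force: [0.5, 1.9, -2.0]
width: 0.0281
grasp_force: 89.9
```

```bash
python3 st.py 4
```

```text
t 13.7 eye in tool [107.768  -1.421  -9.962] yaw 7.515584308146714
f [-0.013  2.511 -1.332] m [0.361 0.088 0.308]
lever, Tz [-0.268  0.04 ] std [0.023 0.065] eff [-1.493  0.313] [0.003 0.004]
```

Roughly 0.2 N·m per degree, so it is fairly soft and small steps are safe. I'll re-centre sideways (2.5 N of side load) and go on in 2° steps.

Emit:
send_rows([
  {"tx":0,"ty":-0.16,"tz":0,"wx":0,"wy":0,"wz":0.5},
  {"tx":0.01,"ty":-0.19,"tz":0,"wx":0,"wy":0,"wz":1},
  {"tx":0.01,"ty":-0.19,"tz":0,"wx":0,"wy":0,"wz":1},
  {"tx":0,"ty":0,"tz":0,"wx":0,"wy":0,"wz":0},
])

```text
time_s: 14.1
eef_pos: [0.5017, -0.1045, 0.0514]
orientation: [3.141, 0.0, 0.087]
wrist_force: [-0.7, -1.0, -1.4]
width: 0.0284
grasp_force: 89.9
```

```bash
python3 st.py 4
```

```text
t 14.3 eye in tool [107.6    -0.942  -9.904] yaw 5.009584219478148
f [-0.507 -0.605 -1.934] m [-0.069  0.216  0.073]
lever, Tz [0.06  0.133] std [0.105 0.101] eff [0.226 0.092] [0.017 0.012]
```

Emit:
send_rows([
  {"tx":0.01,"ty":-0.28,"tz":0,"wx":0,"wy":0,"wz":1.5},
  {"tx":0.01,"ty":-0.28,"tz":0,"wx":0,"wy":0,"wz":1.5},
  {"tx":0,"ty":0,"tz":0,"wx":0,"wy":0,"wz":0},
])

```text
time_s: 14.6
eef_pos: [0.5014, -0.0988, 0.0514]
orientation: [3.141, 0.0, 0.035]
wrist_force: [-3.1, -0.0, -1.5]
width: 0.0284
grasp_force: 89.9
```

```bash
python3 st.py 4
```

```text
t 14.8 eye in tool [107.496  -0.808  -9.988] yaw 2.0350741815582114
f [-1.368  0.15  -1.424] m [-0.013  0.324  0.082]
lever, Tz [-0.022  0.06 ] std [0.012 0.039] eff [0.189 0.107] [0.078 0.009]
```

Emit:
send_rows([
  {"tx":0,"ty":-0.28,"tz":0,"wx":0,"wy":0,"wz":1.5},
  {"tx":0,"ty":-0.28,"tz":0,"wx":0,"wy":0,"wz":1.5},
  {"tx":0,"ty":0,"tz":0,"wx":0,"wy":0,"wz":0},
])

```text
time_s: 15.1
eef_pos: [0.5014, -0.0931, 0.0514]
orientation: [3.142, 0.0, -0.017]
wrist_force: [-1.7, 0.2, -1.3]
width: 0.0281
grasp_force: 89.9
```

```bash
python3 st.py 4
```

```text
t 15.3 eye in tool [107.431  -0.753  -9.965] yaw -0.9557660392935445
f [-1.286  0.578 -1.27 ] m [0.083 0.289 0.116]
lever, Tz [-0.061  0.056] std [0.064 0.058] eff [-0.111  0.146] [0.113 0.006]
```

Emit:
send_rows([
  {"tx":0,"ty":-0.29,"tz":0,"wx":0,"wy":0,"wz":1.5},
  {"tx":0,"ty":-0.29,"tz":0,"wx":0,"wy":0,"wz":1.5},
  {"tx":0,"ty":0,"tz":0,"wx":0,"wy":0,"wz":0},
])

```text
time_s: 15.6
eef_pos: [0.5016, -0.0874, 0.0514]
orientation: [3.141, -0.0, -0.069]
wrist_force: [-1.2, -0.3, -2.4]
width: 0.0281
grasp_force: 89.8
```

```bash
python3 st.py 4
```

```text
t 15.8 eye in tool [107.407  -0.643  -9.914] yaw -3.9607547563479892
f [-1.127  0.56  -2.292] m [0.063 0.232 0.128]
lever, Tz [-0.052  0.075] std [0.055 0.064] eff [-0.13  0.14] [0.11  0.006]
```

Emit:
send_rows([
  {"tx":0,"ty":0.057,"tz":0,"wx":0,"wy":0,"wz":-0.3},
  {"tx":0,"ty":0,"tz":0,"wx":0,"wy":0,"wz":0},
])

```text
time_s: 16.0
eef_pos: [0.5016, -0.088, 0.0514]
orientation: [-3.141, -0.0, -0.064]
wrist_force: [-1.1, 1.3, -1.9]
width: 0.0285
grasp_force: 89.8
```

```bash
python3 st.py 4
```

```text
t 16.2 eye in tool [107.41   -0.673  -9.896] yaw -3.678726008945527
f [-1.056  0.271 -2.418] m [0.065 0.229 0.11 ]
lever, Tz [-0.023  0.087] std [0.05  0.042] eff [-0.256  0.111] [0.034 0.002]
```

Emit:
send_rows([
  {"tx":0,"ty":0.057,"tz":0,"wx":0,"wy":0,"wz":-0.3},
  {"tx":0,"ty":0,"tz":0,"wx":0,"wy":0,"wz":0},
])

```text
time_s: 16.4
eef_pos: [0.5015, -0.0886, 0.0514]
orientation: [-3.142, 0.0, -0.059]
wrist_force: [-0.7, 1.2, -2.2]
width: 0.0286
grasp_force: 89.8
```

```bash
python3 st.py 4
```

```text
t 16.6 eye in tool [107.411  -0.673  -9.88 ] yaw -3.3837570376561916
f [-0.619  0.278 -2.093] m [0.073 0.214 0.106]
lever, Tz [-0.026  0.08 ] std [0.019 0.031] eff [-0.172  0.077] [0.024 0.001]
```

Emit:
send_rows([
  {"tx":0,"ty":-0.114,"tz":0,"wx":0,"wy":0,"wz":0.6},
  {"tx":0,"ty":-0.19,"tz":0,"wx":0,"wy":0,"wz":1},
  {"tx":0,"ty":-0.19,"tz":0,"wx":0,"wy":0,"wz":1},
  {"tx":0,"ty":0,"tz":0,"wx":0,"wy":0,"wz":0},
])

```text
time_s: 17.0
eef_pos: [0.5019, -0.0835, 0.0514]
orientation: [3.141, -0.0, -0.105]
wrist_force: [0.4, 0.1, -2.2]
width: 0.0281
grasp_force: 89.8
```

```bash
python3 st.py 4
```

```text
t 17.2 eye in tool [107.404  -0.546  -9.873] yaw -5.980393377374326
f [-0.425 -0.047 -2.426] m [0.041 0.192 0.136]
lever, Tz [0.01  0.145] std [0.072 0.082] eff [-0.085  0.125] [0.097 0.002]
```

The wrist joint's effort is clean, and stiffness is about 0.11 N·m per degree. A 3° step can add at most about 0.33 N·m, so I'll continue in 3° steps.

Emit:
send_rows([
  {"tx":0,"ty":-0.28,"tz":0,"wx":0,"wy":0,"wz":1.5},
  {"tx":0,"ty":-0.28,"tz":0,"wx":0,"wy":0,"wz":1.5},
  {"tx":0,"ty":0,"tz":0,"wx":0,"wy":0,"wz":0},
])

```text
time_s: 17.5
eef_pos: [0.5027, -0.0779, 0.0514]
orientation: [-3.142, -0.0, -0.156]
wrist_force: [-0.3, 0.0, -2.9]
width: 0.0285
grasp_force: 89.7
```

```bash
python3 st.py 4
```

```text
t 17.7 eye in tool [107.401  -0.537  -9.848] yaw -8.95905780964975
f [ 0.369  0.589 -2.248] m [0.131 0.102 0.165]
lever, Tz [-0.068  0.097] std [0.045 0.089] eff [-0.471  0.192] [0.136 0.006]
```

Emit:
send_rows([
  {"tx":0,"ty":-0.3,"tz":0,"wx":0,"wy":0,"wz":1.5},
  {"tx":0,"ty":-0.3,"tz":0,"wx":0,"wy":0,"wz":1.5},
  {"tx":0,"ty":0,"tz":0,"wx":0,"wy":0,"wz":0},
])

```text
time_s: 18.0
eef_pos: [0.5037, -0.0722, 0.0515]
orientation: [3.141, -0.0, -0.209]
wrist_force: [0.3, -0.7, -1.8]
width: 0.0283
grasp_force: 89.7
```

```bash
python3 st.py 4
```

```text
t 18.2 eye in tool [107.396  -0.331  -9.808] yaw -11.96585061409606
f [ 0.961 -0.069 -2.723] m [0.029 0.082 0.132]
lever, Tz [-0.014  0.118] std [0.026 0.032] eff [-0.144  0.14 ] [0.094 0.008]
```

Emit:
send_rows([
  {"tx":0,"ty":-0.33,"tz":0,"wx":0,"wy":0,"wz":1.75},
  {"tx":0,"ty":-0.33,"tz":0,"wx":0,"wy":0,"wz":1.75},
  {"tx":0,"ty":0,"tz":0,"wx":0,"wy":0,"wz":0},
])

```text
time_s: 18.5
eef_pos: [0.5052, -0.0657, 0.0515]
orientation: [3.141, -0.001, -0.27]
wrist_force: [1.9, -0.4, -3.2]
width: 0.0284
grasp_force: 89.7
```

```bash
python3 st.py 4
```

```text
t 18.7 eye in tool [107.418  -0.225  -9.758] yaw -15.45689707246469
f [ 1.523 -0.066 -3.286] m [ 0.048 -0.039  0.165]
lever, Tz [-0.036  0.129] std [0.067 0.07 ] eff [-0.225  0.169] [0.119 0.007]
```

Emit:
send_rows([
  {"tx":0.03,"ty":-0.33,"tz":0.02,"wx":0,"wy":0,"wz":1.75},
  {"tx":0.02,"ty":-0.33,"tz":0.01,"wx":0,"wy":0,"wz":1.75},
  {"tx":0,"ty":0,"tz":0,"wx":0,"wy":0,"wz":0},
])

```text
time_s: 19.0
eef_pos: [0.5073, -0.0594, 0.0512]
orientation: [3.141, 0.0, -0.331]
wrist_force: [-0.5, -0.5, -1.4]
width: 0.0287
grasp_force: 89.9
```

```bash
python3 st.py 4
```

```text
t 19.2 eye in tool [107.281  -0.123 -10.148] yaw -18.950467490730205
f [-0.16   0.879 -1.33 ] m [0.153 0.082 0.157]
lever, Tz [-0.084  0.074] std [0.031 0.029] eff [-0.566  0.202] [0.141 0.006]
```

Emit:
send_rows([
  {"tx":0.01,"ty":-0.35,"tz":0,"wx":0,"wy":0,"wz":1.75},
  {"tx":0.01,"ty":-0.35,"tz":0,"wx":0,"wy":0,"wz":1.75},
  {"tx":0,"ty":0,"tz":0,"wx":0,"wy":0,"wz":0},
])

```text
time_s: 19.5
eef_pos: [0.5098, -0.053, 0.0511]
orientation: [3.141, 0.0, -0.392]
wrist_force: [-0.4, 0.4, -1.1]
width: 0.0281
grasp_force: 89.9
```

```bash
python3 st.py 4
```

```text
t 19.7 eye in tool [107.226   0.159 -10.264] yaw -22.461453152420766
f [-0.827  0.59  -1.551] m [0.088 0.171 0.092]
lever, Tz [-0.025  0.067] std [0.059 0.075] eff [-0.169  0.114] [0.104 0.011]
```

Emit:
send_rows([
  {"tx":0.01,"ty":-0.33,"tz":0,"wx":0,"wy":0,"wz":1.75},
  {"tx":0.01,"ty":-0.33,"tz":0,"wx":0,"wy":0,"wz":1.75},
  {"tx":0,"ty":0,"tz":0,"wx":0,"wy":0,"wz":0},
])

```text
time_s: 20.0
eef_pos: [0.5126, -0.047, 0.051]
orientation: [3.141, 0.0, -0.453]
wrist_force: [-1.1, 0.1, -1.2]
width: 0.0284
grasp_force: 89.9
```

```bash
python3 st.py 4
```

```text
t 20.2 eye in tool [107.196   0.292 -10.336] yaw -25.956747185266355
f [-1.366  1.177 -1.279] m [0.136 0.226 0.118]
lever, Tz [-0.049  0.07 ] std [0.054 0.075] eff [-0.352  0.12 ] [0.114 0.009]
```

Emit:
send_rows([
  {"tx":0,"ty":-0.34,"tz":0,"wx":0,"wy":0,"wz":1.75},
  {"tx":0,"ty":-0.34,"tz":0,"wx":0,"wy":0,"wz":1.75},
  {"tx":0,"ty":0,"tz":0,"wx":0,"wy":0,"wz":0},
])

```text
time_s: 20.5
eef_pos: [0.5157, -0.041, 0.051]
orientation: [3.141, 0.0, -0.514]
wrist_force: [-2.0, 0.2, 0.0]
width: 0.0284
grasp_force: 89.9
```

```bash
python3 st.py 4
```

```text
t 20.7 eye in tool [107.218   0.476 -10.288] yaw -29.456152372714495
f [-1.42  -0.052 -1.535] m [0.035 0.249 0.141]
lever, Tz [0.08  0.221] std [0.028 0.042] eff [-0.031  0.153] [0.084 0.01 ]
```

Torque reads 0.22, so it may be starting to rise. A smaller step next.

Emit:
send_rows([
  {"tx":0,"ty":-0.28,"tz":0,"wx":0,"wy":0,"wz":1.5},
  {"tx":0,"ty":0,"tz":0,"wx":0,"wy":0,"wz":0},
])

```text
time_s: 20.9
eef_pos: [0.5171, -0.0387, 0.0511]
orientation: [3.141, 0.0, -0.54]
wrist_force: [-1.5, -0.8, -1.7]
width: 0.0286
grasp_force: 89.9
```

```bash
python3 st.py 6
```

```text
t 21.2 eye in tool [107.236   0.445 -10.255] yaw -30.967011449747563
f [-1.909 -0.845 -1.238] m [-0.055  0.332  0.266]
lever, Tz [0.184 0.45 ] std [0.046 0.061] eff [0.149 0.264] [0.035 0.007]
```

```bash
python3 st.py 6
```

```text
t 21.5 eye in tool [107.24    0.466 -10.24 ] yaw -30.982726465069696
f [-1.924 -1.025 -1.965] m [-0.14   0.343  0.211]
lever, Tz [0.201 0.412] std [0.041 0.071] eff [0.327 0.228] [0.074 0.014]
```

Steady at about 0.42 N·m. One more half degree to confirm the collar really is seated.

Emit:
send_rows([
  {"tx":0,"ty":-0.094,"tz":0,"wx":0,"wy":0,"wz":0.5},
  {"tx":0,"ty":0,"tz":0,"wx":0,"wy":0,"wz":0},
])

```text
time_s: 21.7
eef_pos: [0.5176, -0.0377, 0.0511]
orientation: [3.141, 0.0, -0.55]
wrist_force: [-1.6, -1.9, -1.6]
width: 0.0288
grasp_force: 89.9
```

```bash
python3 st.py 6
```

```text
t 22.0 eye in tool [107.258   0.526 -10.243] yaw -31.4840485344726
f [-1.926 -1.564 -1.735] m [-0.213  0.391  0.242]
lever, Tz [0.251 0.494] std [0.042 0.045] eff [0.647 0.228] [0.01  0.005]
```

Torque rose to about 0.49 N·m for that half degree, so the collar is bedded and I stop here. I'll swing back into the free play to unload the eye.

Emit:
send_rows([
  {"tx":0.01,"ty":0.37,"tz":0,"wx":0,"wy":0,"wz":-2},
  {"tx":0.02,"ty":0.76,"tz":0,"wx":0,"wy":0,"wz":-4},
  {"tx":0.02,"ty":0.76,"tz":0,"wx":0,"wy":0,"wz":-4},
  {"tx":0.02,"ty":0.76,"tz":0,"wx":0,"wy":0,"wz":-4},
  {"tx":0.02,"ty":0.76,"tz":0,"wx":0,"wy":0,"wz":-4},
  {"tx":0.02,"ty":0.76,"tz":0,"wx":0,"wy":0,"wz":-4},
  {"tx":0,"ty":0,"tz":0,"wx":0,"wy":0,"wz":0},
])

```text
time_s: 22.7
eef_pos: [0.5036, -0.0769, 0.0516]
orientation: [-3.141, -0.002, -0.167]
wrist_force: [0.6, 0.0, -1.9]
width: 0.0287
grasp_force: 89.9
```

```bash
python3 st.py 4
```

```text
t 22.9 eye in tool [106.933   0.109  -9.783] yaw -9.53873471189779
f [ 0.23  -0.052 -1.283] m [ 0.013  0.072 -0.007]
lever, Tz [ 0.001 -0.005] std [0.041 0.036] eff [-0.222 -0.027] [0.069 0.047]
```

No contact force remains. I'll draw the shaft out and then lift.

Emit:
send_rows([
  {"tx":-0.6,"ty":0.03,"tz":0,"wx":0,"wy":0,"wz":0},
  {"tx":-0.8,"ty":0,"tz":0,"wx":0,"wy":0,"wz":0},
  {"tx":-0.8,"ty":0,"tz":0,"wx":0,"wy":0,"wz":0},
  {"tx":-0.8,"ty":0,"tz":0,"wx":0,"wy":0,"wz":0},
  {"tx":-0.8,"ty":0,"tz":0,"wx":0,"wy":0,"wz":0},
  {"tx":-0.8,"ty":0,"tz":0,"wx":0,"wy":0,"wz":0},
])

```text
time_s: 23.5
eef_pos: [0.4567, -0.069, 0.0511]
orientation: [3.142, -0.0, -0.166]
wrist_force: [0.0, -0.3, -1.4]
width: 0.0287
grasp_force: 89.9
```

Emit:
send_rows([
  {"tx":-0.8,"ty":0,"tz":0,"wx":0,"wy":0,"wz":0},
  {"tx":-0.8,"ty":0,"tz":0,"wx":0,"wy":0,"wz":0},
  {"tx":-0.8,"ty":0,"tz":0,"wx":0,"wy":0,"wz":0},
  {"tx":-0.8,"ty":0,"tz":0,"wx":0,"wy":0,"wz":0},
  {"tx":-0.8,"ty":0,"tz":0,"wx":0,"wy":0,"wz":0},
  {"tx":0,"ty":0,"tz":0,"wx":0,"wy":0,"wz":0},
  {"tx":0,"ty":0,"tz":0,"wx":0,"wy":0,"wz":0},
])

```text
time_s: 24.2
eef_pos: [0.4181, -0.0626, 0.0512]
orientation: [3.142, -0.001, -0.166]
wrist_force: [-0.9, 0.5, -1.6]
width: 0.0283
grasp_force: 89.9
```

```bash
python3 st.py 2
```

```text
t 24.3 eye in tool [193.07   -0.306  -9.852] yaw -9.486049961795546
f [ 0.263 -0.332 -1.421] m [-0.032  0.082 -0.006]
lever, Tz [0.055 0.049] std [0.035 0.052] eff [ 0.012 -0.   ] [0.003 0.   ]
```

Emit:
send_rows([
  {"tx":0,"ty":0,"tz":-3,"wx":0,"wy":0,"wz":0},
  {"tx":0,"ty":0,"tz":-4,"wx":0,"wy":0,"wz":0},
  {"tx":0,"ty":0,"tz":-1,"wx":0,"wy":0,"wz":0},
  {"tx":0,"ty":0,"tz":0,"wx":0,"wy":0,"wz":-8.5},
  {"tx":0,"ty":0,"tz":0,"wx":0,"wy":0,"wz":-8.5},
  {"tx":0,"ty":0,"tz":0,"wx":0,"wy":0,"wz":-8.5},
  {"tx":0,"ty":0,"tz":0,"wx":0,"wy":0,"wz":-8.5},
  {"tx":0,"ty":0,"tz":0,"wx":0,"wy":0,"wz":-8.5},
  {"tx":0,"ty":0,"tz":0,"wx":0,"wy":0,"wz":-8.5},
])

```text
time_s: 25.2
eef_pos: [0.4179, -0.0626, 0.1303]
orientation: [-3.141, 0.001, 0.731]
wrist_force: [0.4, 0.8, -2.5]
width: 0.0287
grasp_force: 89.9
```

Emit:
send_rows([
  {"tx":0,"ty":0,"tz":0,"wx":0,"wy":0,"wz":-8.5},
  {"tx":0,"ty":0,"tz":0,"wx":0,"wy":0,"wz":-8.5},
  {"tx":0,"ty":0,"tz":0,"wx":0,"wy":0,"wz":-8.5},
  {"tx":0,"ty":0,"tz":0,"wx":0,"wy":0,"wz":-8.5},
  {"tx":0,"ty":0,"tz":0,"wx":0,"wy":0,"wz":-8.5},
  {"tx":0,"ty":0,"tz":0,"wx":0,"wy":0,"wz":-8.5},
  {"tx":-1.73,"ty":2.13,"tz":0,"wx":0,"wy":0,"wz":-1.4},
  {"tx":0,"ty":0,"tz":0,"wx":0,"wy":0,"wz":0},
  {"tx":0,"ty":0,"tz":0,"wx":0,"wy":0,"wz":0},
  {"tx":0,"ty":0,"tz":0,"wx":0,"wy":0,"wz":0},
])

```text
time_s: 26.2
eef_pos: [0.4395, -0.0787, 0.1305]
orientation: [-3.14, -0.001, 1.639]
wrist_force: [0.1, 0.4, -1.0]
width: 0.0285
grasp_force: 90.0
```

```bash
python3 - <<'E'
from h import *
a=grab('wrist'); o=env.get_obs(); p=shaft(a); r,t=tool(o); q=(p-t)@r
print(t,np.degrees(o['orientation']),[np.polyfit(q[:,0],q[:,i],1) for i in(1,2)])
a=grab('top'); save(a,'t6.png')
E
```

```text
[ 0.43956739 -0.07860216  0.13062155] [-1.79957123e+02 -2.23784521e-02  9.39174891e+01] [array([ 0.00339779, -0.00045387]), array([ 4.43833881e-05, -8.89450193e-03])]
```

View pics/t6.png

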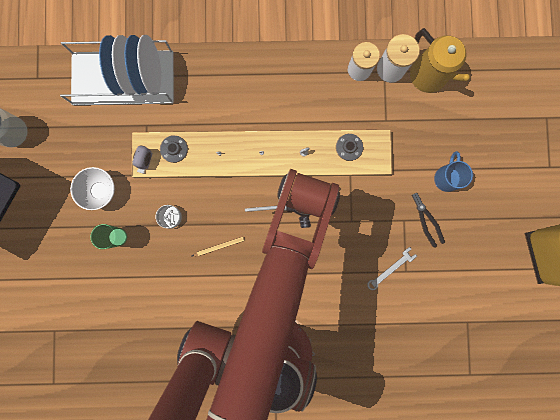

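The top view shows the eye at (306,152) and all the bystanders where they were. The driver is level over its starting spot, so I'll lower it and let go.

Emit:
send_rows([
  {"tx":0,"ty":0,"tz":4,"wx":0,"wy":0,"wz":0},
  {"tx":0,"ty":0,"tz":4,"wx":0,"wy":0,"wz":0},
  {"tx":0,"ty":0,"tz":2,"wx":0,"wy":0,"wz":0},
  {"tx":0,"ty":0,"tz":1.2,"wx":0,"wy":0,"wz":0},
  {"tx":0,"ty":0,"tz":0.7,"wx":0,"wy":0,"wz":0},
  {"tx":0,"ty":0,"tz":0.4,"wx":0,"wy":0,"wz":0},
  {"tx":0,"ty":0,"tz":0.2,"wx":0,"wy":0,"wz":0},
  {"tx":0,"ty":0,"tz":0,"wx":0,"wy":0,"wz":0},
  {"tx":0,"ty":0,"tz":0,"wx":0,"wy":0,"wz":0},
  {"tx":0,"ty":0,"tz":0,"wx":0,"wy":0,"wz":0},
])

```text
time_s: 27.3
eef_pos: [0.4407, -0.0791, 0.0068]
orientation: [3.14, 0.001, 1.639]
wrist_force: [0.5, -0.1, -1.2]
width: 0.0283
grasp_force: 89.9
```

Emit:
send_rows([
  {"tx":0,"ty":0,"tz":0.12,"wx":0,"wy":0,"wz":0},
  {"tx":0,"ty":0,"tz":0,"wx":0,"wy":0,"wz":0},
  {"tx":0,"ty":0,"tz":0,"wx":0,"wy":0,"wz":0},
])

```text
time_s: 27.6
eef_pos: [0.4401, -0.0789, 0.0049]
orientation: [3.142, -0.0, 1.639]
wrist_force: [-0.2, -0.5, -1.8]
width: 0.0283
grasp_force: 89.9
```

Emit:
send_rows([
  {"tx":0,"ty":0,"tz":0,"wx":0,"wy":0,"wz":0},
  {"tx":0,"ty":0,"tz":0,"wx":0,"wy":0,"wz":0},
  {"tx":0,"ty":0,"tz":0,"wx":0,"wy":0,"wz":0},
  {"tx":0,"ty":0,"tz":0,"wx":0,"wy":0,"wz":0},
  {"tx":0,"ty":0,"tz":0,"wx":0,"wy":0,"wz":0},
  {"tx":0,"ty":0,"tz":0,"wx":0,"wy":0,"wz":0},
  {"tx":0,"ty":0,"tz":0,"wx":0,"wy":0,"wz":0},
  {"tx":0,"ty":0,"tz":0,"wx":0,"wy":0,"wz":0},
  {"tx":0,"ty":0,"tz":0,"wx":0,"wy":0,"wz":0},
  {"tx":0,"ty":0,"tz":0,"wx":0,"wy":0,"wz":0},
], fingers=1)

```text
time_s: 28.6
eef_pos: [0.44, -0.0789, 0.0049]
orientation: [-3.142, 0.0, 1.639]
wrist_force: [-0.2, 0.1, 0.2]
width: 0.0852
grasp_force: 0.0
```

Emit:
send_rows([
  {"tx":0,"ty":0,"tz":-1.5,"wx":0,"wy":0,"wz":0},
  {"tx":0,"ty":0,"tz":-3,"wx":0,"wy":0,"wz":0},
  {"tx":0,"ty":0,"tz":-4,"wx":0,"wy":0,"wz":0},
  {"tx":0,"ty":0,"tz":-4.5,"wx":0,"wy":0,"wz":0},
  {"tx":0,"ty":0,"tz":-4.5,"wx":0,"wy":0,"wz":0},
  {"tx":0,"ty":0,"tz":-4.5,"wx":0,"wy":0,"wz":0},
  {"tx":0,"ty":0,"tz":0,"wx":0,"wy":0,"wz":0},
  {"tx":0,"ty":0,"tz":0,"wx":0,"wy":0,"wz":0},
])

```text
time_s: 29.4
eef_pos: [0.4407, -0.0792, 0.2263]
orientation: [3.139, 0.001, 1.639]
wrist_force: [0.1, 0.4, -0.4]
width: 0.0857
grasp_force: 0.0
```

```bash
python3 - <<'E'
from h import *
a=grab('wrist'); P,U=cloud(a,255,310,20,230)
p=P[P[:,2]>.012]; c=p[:,:2].mean(0); w,V=np.linalg.eigh(np.cov(p[:,:2].T)); d=V[:,1]*np.sign(V[1,1]); s=(p[:,:2]-c)@d
print(c+d*s.max(),c+d*s.min(),np.ptp(s),p[:,2].max(),'shaft top z',[np.median(p[abs(s-x)<.006][:,2]) for x in (s.max()-.02,s.max()-.06,s.max()-.09)])
P,U=cloud(a,400,470,170,250); q=P[P[:,2]>.05]; w,V=np.linalg.eigh(np.cov(q[:,:2].T)); print('ring dir',np.degrees(np.arctan2(V[1,1],V[0,1])),q[:,2].max(),np.median(P[:,2]))
E
```

```text
[0.42907503 0.08050603] [ 0.44328401 -0.13240698] 0.21338660297124 0.03148291923446844 shaft top z [np.float64(0.018061178691815144), np.float64(0.018160494840639307), np.float64(0.018160303591546745)]
ring dir 111.36029487033463 0.07702119729297713 0.027105235973780367
```

The driver lies flat and level where it started, clear of the shelf. The ring has turned about 43°, and the ring top is lower. Handing in.

```bash
python3 -c "
from plant import env
print(env.finish_job())"
```

```text
the job is handed in; nothing more can be done
None
```

I turned the screw eye about 43° clockwise and stopped when the torque had climbed to about 0.49 N·m; the screwdriver now lies level back on the counter, clear of the shelf, and the job is handed in (no verdict was returned).

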